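# Close the ice tub's drain valve with the long T-key

### The arm

A 7-joint arm with a two-finger parallel gripper is mounted at the origin on the work surface. World frame = base frame: x ahead of the robot, y to its left, z up, the work surface at z = 0. Lengths are in m, angles in degrees, forces in N, time in s.
With the tool pointing down it reaches from about 0.425 to 0.875 m from the base axis. Payload 4.7 kg.
Tool frame: the origin (TCP) lies between the finger pads; the fingertips stand 8 mm ahead of it and the grasp point (between the pads) lies 11 mm behind it; x points along the fingers, z is the direction in which the jaws open and shut, and the axes are right-handed (so a half turn about x gives the same grasp; the last joint's range is limited). The gripper opens to 87 mm and grips with 3 to 60 N. Pads are 19 mm wide; open, the fingers measure 117 mm over their backs; the gripper's body (75 mm by 190 mm) begins 51 mm behind the grasp point.
Start: joints at [77.527, 18.392, -4.016, 83.108, 1.295, 78.541, -3.26], TCP at [0.149, -0.633, 0.231] pointing down, gripper open.
Joint ranges: [-163.93, 163.93], [-17.29, 119.83], [-79.2, 71.16], [3.27, 140.29], [-89.18, 269.18], [5.43, 117.66], [-154.24, 154.24]. Speed limits (degrees/s): [147.25, 147.25, 180, 180, 180, 180, 180].

### API

Orientations are given as [roll, pitch, yaw] about the fixed x, y, z axes, in that order (R = Rz(yaw) Ry(pitch) Rx(roll)).
In Python, from cell import telemetry, vision, sign_off gives the robot as it stands. The module is installed in compiled form; this text tells all that it offers.
- The arm moves only by the tool drive_tool, never from a script. Its arguments are lists of equal length, an entry for each row: "offset": the shift along the tool's x, y, z in m, a list of three; "angular": the turn, a rotation vector about the tool's x, y, z in rad, a list of three. A call has 1 to 10 rows; each row is the pose to reach, as a shift and turn from the pose measured when the call began, along the tool's axes at that moment; what a row does not reach only later rows make up. A row lasts 1/8 s, in which the tool goes at most 62.5 mm and 10.7 degrees, less where a joint would pass 70% of its speed; a pose out of reach is approached as far as the arm can. A call with a gripper value outside its range is refused whole. "fingers" is the closure, from -1 (fully open) to 1 (shut), set as the call begins (left out, the last holds). The fingers move at their own pace and stop on an object; "squeeze" is the grip in N (left out, the last holds). Time passes only in rows, so rows that repeat a pose let the fingers close. It gives the time, the measured TCP pose, the force and the opening at its end, in the units of the state.
- telemetry.get_obs(): the state, without advancing time (a new reading comes with each control period).
- vision.read_camera(name): name is "scene" or "top" or "wrist"; returns a dict with "pixels" (384x512x3 uint8, red, green, blue), "intrinsics" (3x3 intrinsics, pixels), "world_from_camera" (4x4, takes a point from camera to world coordinates); the wrist camera has in their place "T_tool_cam" (4x4, takes a point from camera to tool coordinates, whose origin is the TCP and whose axes are the tool frame's). Camera axes: x right, y up, looking along -z (the intrinsics and any distortion apply to the point x, -y, -z); pixel columns grow to the right and rows downward; lengths in m; the calibration is good to about 2 mm. The wrist camera is an equidistant fisheye: a pixel r from the principal point sees the ray r / f radians off the axis. A picture is of the moment at which its call begins: read the wrist's pose just before it. There is no depth.
- sign_off(): hands the job in, once; it reports no verdict.
The state is a dict: "time_s": time; "qpos": joint angles; "joint_velocities": joint speeds; "effort": joint torques, N m; "tool_pos": TCP position; "tool_rot": TCP orientation; "force": force on the tool from outside, world axes, zero at the start; "wrist_torque": the same for the moment, N m; "grip_width": finger opening in m.
Only numpy, scipy, OpenCV 4.12 (cv2) and the standard library are available. Lean on these libraries where they do the work, as an engineer would, in place of code of your own. Each camera call takes 0.05 s, during which the arm holds its last target.

### The job

Take the long T-key out of its stand, lower it down the deep shaft of the white ice tub until its socket has gone fully down over the square valve stem at the bottom, and turn it clockwise until the valve comes to its closed stop. Do it by feel and gently: no hard pushing or wrenching of the key in the tub. Then draw the key out, stand it upright back in its stand fully down, and let go of it, leaving the other things on the bench where they are.

Things in the scene. Friction and masses are not known exactly. Their poses are not given: they have to be found in the camera images.
- key: Steel T-key, 164 mm tall, 0.3 kg, loose, standing upright in the stand at the start. Origin: centre of the foot's underside (open end of the socket); z up along the key, x along the crossbar. Foot: a 26 mm square socket, 40 mm tall, sides parallel to x and y, with a 18 mm square opening 34 mm deep. Above it a round rod 12 mm thick.
- key_bar (a point): Centre of the key's crossbar, 155 mm above the key's foot; x along the crossbar, z up. The crossbar is 100 mm long (x), 16 mm wide (y), 18 mm tall.
- stand: Grey plastic key stand, fixed, a block 80 x 80 mm and 90 mm high with one 44 mm square vertical hole in the middle of its top, open upward, sides parallel to the block's, 78 mm deep. Origin: centre of its underside on the bench.
- stand_floor (a point): Centre of the floor of the stand's hole, 12 mm above the bench. The key's foot stands here.
- tub: White low insulated ice tub, fixed, 300 mm (x) by 240 mm (y), 120 mm high. Origin: centre of its underside on the bench. The x-negative 100 mm of it, on the robot's side, is a solid block with the shaft; the rest is an open empty basin. A short steel drain outlet sticks out 25 mm from the x-negative face, low down.
- shaft_mouth (a point): Centre of the shaft's mouth, in the tub's top face, 120 mm above the bench. The shaft is 44 mm square with sides along the tub's x and y, vertical, 106 mm deep, with a thin steel trim around the mouth.
- shaft_floor (a point): Centre of the shaft's floor, 14 mm above the bench, 106 mm below the mouth; axes are those of the tub. The key is fully down when its foot rests on this floor, around the stem. The stem and valve turn about the vertical through here.
- stem_top (a point): Top of the brass valve stem, on its axis, 28 mm above the shaft's floor: a 16 mm square, 18 mm tall, then a round nose 10 mm high, 16 mm across. Axes are the tub's. If the corners do not agree the key stops 18 mm above the floor; it drops on, under a light push, when turned to within about 0.1 rad of the stem. Forcing it (over 20 N) harms the stem.
- valve (a joint): Drain valve, rad: 0 open, grows clockwise seen from above, 0.35 closed hard stop. It needs about 0.15 N m and stays put. At value v the stem's sides are turned v clockwise from the tub's axes, but it has free play (friction 0.12 N m): it stands anywhere up to 0.6 rad either side of that, unmeasured. Turning takes up the play, then drives the valve; over 0.3 N m at the stop is too hard.
- beaker: Clear plastic beaker, 70 mm wide, 90 mm tall, bystander. Origin: centre of its underside.
- bottle: White plastic bottle with a black cap, 64 mm wide, 140 mm tall, bystander. Origin: centre of its underside.
- screwdriver: Screwdriver 200 mm long, lying on the bench, bystander. Origin: at its middle.
- tape: Ring of brown cardboard, 90 mm wide, 25 mm high, bystander. Origin: centre of its underside.
- jar: Jar 60 mm wide and 70 mm tall, bystander. Origin: centre of its underside.
Not all that is in view belongs to the job. Of the things shaped like the key, the steel one is meant. Leave any yellow look-alike of the stand alone.

How it is judged:
By the outcome, as a careful person would: the job done as asked, in the order asked, and still so for the second after the job is handed in, with the robot touching nothing.
It also fails if it takes over 72 s, if anything falls off the work surface, if the arm or the gripper's body presses on something with over 40 N, if the wrist force passes 120 N, or if a joint passes its speed limit or range.

## Working session

There is one attempt and no reset: what is moved stays moved. The work goes in short steps, Python scripts to look and compute and a tool call to move; the robot and the scene stay as the last step left them, time stands still between calls to the robot, and variables do not carry over. Pictures are saved under pics/ and viewed, and the job is handed in when it is done.

Besides the shell and the picture viewer there is one more tool, called after ">>>" by a JSON object that holds its "fn" and its "kwargs". drive_tool: Moves the arm, as the interface text tells. Its arguments: {"type":"object","properties":{"offset":{"type":"array"},"angular":{"type":"array"},"fingers":{"type":"number"},"squeeze":{"type":"number"}},"required":["offset","angular"]}

```bash
mkdir -p pics
cat > h.py <<'E'
import numpy as np,cv2,json
from cell import telemetry,vision
def snap(n,f):
    o=telemetry.get_obs(); c=vision.read_camera(n)
    cv2.imwrite(f,c["pixels"][:,:,::-1]); 
    np.savez(f.replace('.png','.npz'),**{k:np.array(v) for k,v in c.items()},p=o['tool_pos'],r=o['tool_rot'])
    return c,o
def ray(c,u,v):
    K=np.array(c["intrinsics"]);T=np.array(c["world_from_camera"])
    d=np.array([(u-K[0,2])/K[0,0],-(v-K[1,2])/K[1,1],-1.]);return T[:3,3],T[:3,:3]@d
def onz(c,u,v,z):
    o,d=ray(c,u,v);return o+d*(z-o[2])/d[2]
def proj(c,P):
    K=np.array(c["intrinsics"]);T=np.array(c["world_from_camera"])
    q=T[:3,:3].T@(np.array(P)-T[:3,3]);return K[0,2]+K[0,0]*q[0]/-q[2],K[1,2]-K[1,1]*q[1]/-q[2]
E
python3 - <<'E'
from h import *
for n in ["scene","top","wrist"]:
    c,o=snap(n,f"pics/{n}0.png")
    print({k:np.round(v,4).tolist() for k,v in c.items() if k!='pixels'})
print(o)
E
```

```text
{'intrinsics': [[365.8308, 0.0, 251.8721], [0.0, 365.8308, 194.1219], [0.0, 0.0, 1.0]], 'world_from_camera': [[0.641, -0.5143, 0.5697, 1.2279], [0.7676, 0.4316, -0.4739, -0.4823], [-0.0022, 0.7411, 0.6714, 0.8883], [0.0, 0.0, 0.0, 1.0]]}
{'intrinsics': [[478.2754, 0.0, 259.767], [0.0, 478.2754, 195.4744], [0.0, 0.0, 1.0]], 'world_from_camera': [[0.0382, 0.9784, -0.2031, 0.2819], [-0.9992, 0.0362, -0.0138, 0.0475], [-0.0061, 0.2035, 0.9791, 1.5127], [0.0, 0.0, 0.0, 1.0]]}
{'intrinsics': [[297.3186, 0.0, 251.119], [0.0, 297.3186, 189.3776], [0.0, 0.0, 1.0]], 'T_tool_cam': [[-0.001, 0.2497, -0.9683, -0.1543], [0.0002, 0.9683, 0.2497, 0.0674], [1.0, 0.0, -0.001, 0.0002], [0.0, 0.0, 0.0, 1.0]]}
{'time_s': 0.1, 'qpos': array([77.52777303, 18.43550626, -4.0145689 , 83.16792937,  1.29675644,
       78.54027009, -3.26168646]), 'joint_velocities': array([-0.10505966, -0.04771319, -0.08476241, -0.19336048, -0.05186663,
       -0.01049467, -0.13124165]), 'effort': array([ 5.47167781e-05, -4.92570198e+01, -4.05562464e-01, -3.13398457e+01,
       -6.42277999e-02,  3.94811947e-02,  7.22551499e-05]), 'tool_pos': array([ 0.14913489, -0.63216942,  0.22956273]), 'tool_rot': array([-175.6726404,   89.9013379,  107.6069321]), 'force': array([ 0.02493829, -0.78422778, -0.31115551]), 'wrist_torque': array([ 0.02219424, -0.00592944, -0.00409584]), 'grip_width': 0.08685865768992401}
```

View pics/scene0.png

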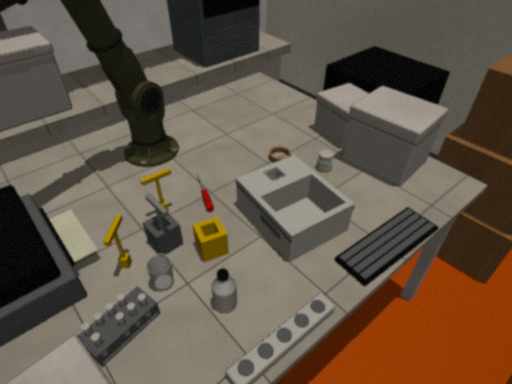

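View pics/top0.png

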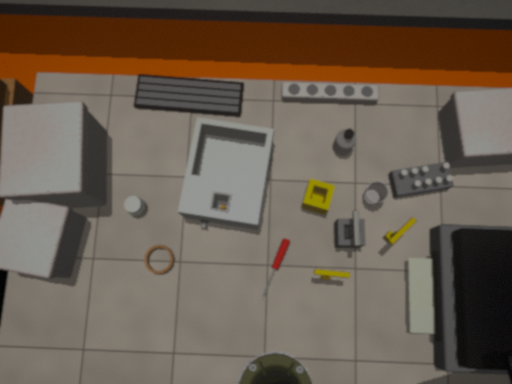

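View pics/wrist0.png

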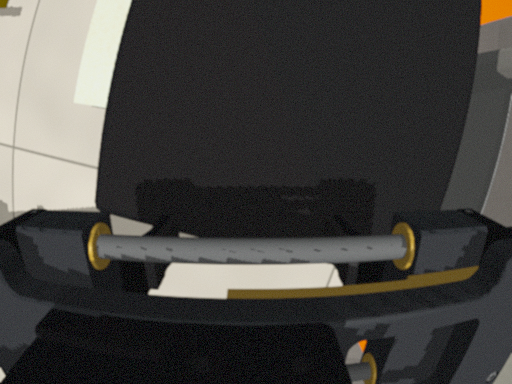

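Three key-shaped things show in the top view: a yellow one at (332,273), a yellow one at (400,231), and a grey steel one at (352,228) in the grey stand. The yellow stand look-alike is at (319,195). The grey one fits the description, so I'll confirm it with an enlarged crop.

Run:
```python
import cv2,numpy as np
a=cv2.imread('pics/top0.png');b=cv2.imread('pics/scene0.png')
A=cv2.resize(a[185:285,300:400],None,fx=4,fy=4,interpolation=cv2.INTER_CUBIC)
B=cv2.resize(b[170:270,120:220],None,fx=4,fy=4,interpolation=cv2.INTER_CUBIC)
cv2.imwrite('pics/c1.png',np.hstack([A,B]))
A=cv2.resize(a[105:235,165:295],None,fx=3,fy=3,interpolation=cv2.INTER_CUBIC)
B=cv2.resize(b[140:270,225:355],None,fx=3,fy=3,interpolation=cv2.INTER_CUBIC)
cv2.imwrite('pics/c2.png',np.hstack([A,B]))
```

```text
(no output)
```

View pics/c1.png

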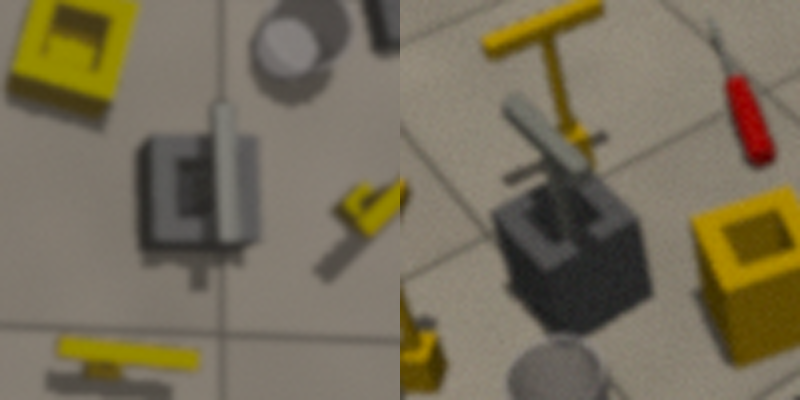

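View pics/c2.png

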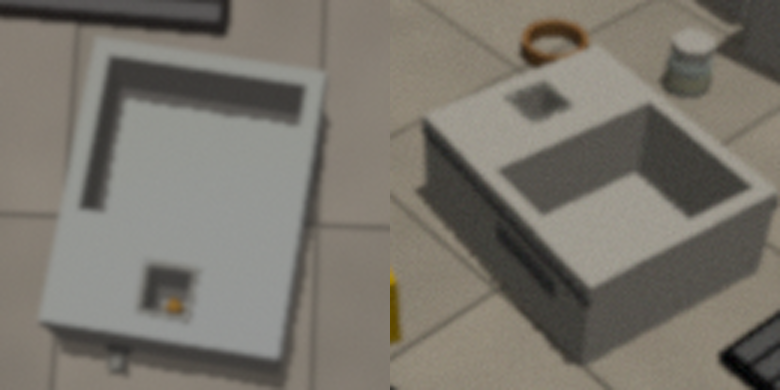

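Run:
```python
from h import *
c=dict(np.load('pics/top0.npz'));s=dict(np.load('pics/scene0.npz'))
def f(X,Y): return 300+X/4,185+Y/4
print('stand',[np.round(onz(c,*f(*p),.09)[:2],4) for p in [(150,137),(257,137),(258,243),(150,240)]])
print('bar top',[np.round(onz(c,*f(*p),.176)[:2],4) for p in [(211,102),(233,102),(237,240),(217,242)]])
g=lambda X,Y:(120+(X-400)/4,170+Y/4)
print('bar scene ends',[np.round(onz(s,*g(*p),.176)[:2],4) for p in [(510,92),(592,165)]])
print('stand scene',[np.round(onz(s,*g(*p),.09)[:2],4) for p in [(495,214),(556,265),(640,218),(582,172)]])
h=lambda X,Y:(165+X/3,105+Y/3)
T=[(97,40),(325,73),(280,360),(40,322)]
print('tub',[np.round(onz(c,*h(*p),.12)[:2],4) for p in T])
M=[(145,263),(198,268),(191,318),(139,312)]
print('mouth',[np.round(onz(c,*h(*p),.12)[:2],4) for p in M])
h2=lambda X,Y:(225+(X-390)/3,140+Y/3)
print('mouth s',[np.round(onz(s,*h2(*p),.12)[:2],4) for p in [(505,97),(545,82),(572,102),(533,120)]])
print('tub s',[np.round(onz(s,*h2(*p),.12)[:2],4) for p in [(426,122),(603,48),(775,195),(590,290)]])
```

```text
stand [array([ 0.5128, -0.1686]), array([ 0.5158, -0.2488]), array([ 0.4362, -0.249 ]), array([ 0.4355, -0.169 ])]
bar top [array([ 0.5256, -0.1985]), array([ 0.5261, -0.2141]), array([ 0.4285, -0.2165]), array([ 0.4265, -0.2026])]
bar scene ends [array([ 0.4243, -0.2093]), array([ 0.5287, -0.202 ])]
stand scene [array([ 0.4432, -0.2502]), array([ 0.5172, -0.2402]), array([ 0.5163, -0.1693]), array([ 0.446 , -0.1779])]
tub [array([0.8063, 0.2686]), array([0.7791, 0.0336]), array([0.4822, 0.068 ]), array([0.5111, 0.3057])]
mouth [array([0.5743, 0.2057]), array([0.5712, 0.1529]), array([0.5206, 0.1572]), array([0.5247, 0.2088])]
mouth s [array([0.5172, 0.159 ]), array([0.526 , 0.2116]), array([0.5717, 0.2101]), array([0.5669, 0.156 ])]
tub s [array([0.4946, 0.0647]), array([0.5222, 0.3079]), array([0.8109, 0.2637]), array([0.7816, 0.0319])]
```

```bash
cat >> h.py <<'E'
from scipy.spatial.transform import Rotation as Ro
def Rt(o): return Ro.from_euler('xyz',o['tool_rot'],degrees=True)
def zyaw(o):
    z=Rt(o).as_matrix()[:,2]; return np.degrees(np.arctan2(z[1],z[0]))
def plan(o,pos,yz):
    """tool x down, tool z horizontal at yaw yz deg"""
    a=np.radians(yz); z=np.array([np.cos(a),np.sin(a),0]); x=np.array([0,0,-1.]); y=np.cross(z,x)
    G=Ro.from_matrix(np.stack([x,y,z],1)); R=Rt(o)
    off=R.inv().apply(np.array(pos)-o['tool_pos']); rv=(R.inv()*G).as_rotvec()
    print('offset',np.round(off,4).tolist(),'ang',np.round(rv,4).tolist(),'deg',np.degrees(np.linalg.norm(rv)).round(1))
def st():
    o=telemetry.get_obs()
    print('t',round(o['time_s'],2),'pos',np.round(o['tool_pos'],4),'zyaw',zyaw(o).round(2),'xax',np.round(Rt(o).as_matrix()[:,0],3),'q',np.round(o['qpos'],1),'F',np.round(o['force'],2),'M',np.round(o['wrist_torque'],3),'w',round(o['grip_width'],4));return o
E
python3 - <<'E'
from h import *
o=st()
for y in (92,-88): plan(o,(0.4767,-0.2075,0.30),y)
E
```

```text
t 0.15 pos [ 0.1492 -0.6322  0.2297] zyaw -76.72 xax [-0.     0.001 -1.   ] q [77.5 18.4 -4.  83.2  1.3 78.5 -3.3] F [-0.6  -0.43 -0.03] M [ 0.035 -0.005  0.018] w 0.0868
offset [-0.0698, 0.4163, -0.3382] ang [-2.9447, -0.0003, -0.0022] deg 168.7
offset [-0.0698, 0.4163, -0.3382] ang [0.1969, -0.0015, 0.0002] deg 11.3
```

>>> {"fn": "drive_tool", "kwargs": {"offset": [[-0.12,0.14,-0.11],[-0.12,0.28,-0.23],[-0.12,0.416,-0.338],[-0.12,0.416,-0.338],[-0.12,0.416,-0.338],[-0.12,0.416,-0.338],[-0.12,0.416,-0.338],[-0.12,0.416,-0.338],[-0.12,0.416,-0.338],[-0.12,0.416,-0.338]], "angular": [[-0.18,0,0],[-0.36,0,0],[-0.54,0,0],[-0.72,0,0],[-0.9,0,0],[-1.08,0,0],[-1.26,0,0],[-1.44,0,0],[-1.6,0,0],[-1.7,0,0]], "fingers": -1}}

```text
time_s: 1.4
tool_pos: [0.4793, -0.2023, 0.351]
tool_rot: [33.2, 89.8, 54.6]
force: [0.1, -0.6, -0.0]
grip_width: 0.0871
```

Run:
```python
from h import *
o=st()
plan(o,(0.4767,-0.2075,0.30),92)
```

```text
t 1.4 pos [ 0.4793 -0.2023  0.351 ] zyaw 21.47 xax [ 0.002  0.003 -1.   ] q [ 52.2   2.1 -32.9  88.8   1.   89.4  40.8] F [ 0.12 -0.62 -0.03] M [-0.089 -0.066  0.008] w 0.0871
offset [0.051, -0.004, -0.0045] ang [-1.231, 0.0033, 0.0001] deg 70.5
```

>>> {"fn": "drive_tool", "kwargs": {"offset": [[0,-0.004,-0.0045],[0,-0.004,-0.0045],[0,-0.004,-0.0045],[0,-0.004,-0.0045],[0,-0.004,-0.0045],[0,-0.004,-0.0045],[0,-0.004,-0.0045],[0,-0.004,-0.0045]], "angular": [[-0.18,0,0],[-0.36,0,0],[-0.54,0,0],[-0.72,0,0],[-0.9,0,0],[-1.08,0,0],[-1.231,0.003,0],[-1.231,0.003,0]]}}

```text
time_s: 2.4
tool_pos: [0.4764, -0.2076, 0.3507]
tool_rot: [25.2, 90.0, 117.1]
force: [-0.2, -0.3, 0.4]
grip_width: 0.0871
```

Run:
```python
from h import *
o=st()
c,o=snap('wrist','pics/w1.png')
plan(o,(0.4767,-0.2075,0.30),92)
```

```text
t 2.4 pos [ 0.4764 -0.2076  0.3507] zyaw 91.91 xax [-0.  0. -1.] q [ 53.8   2.1 -33.9  88.8   1.2  89.4 111.8] F [-0.21 -0.34  0.4 ] M [ 0.062 -0.167 -0.002] w 0.0871
offset [0.0507, -0.0003, 0.0001] ang [-0.0016, 0.0004, -0.0002] deg 0.1
```

View pics/w1.png

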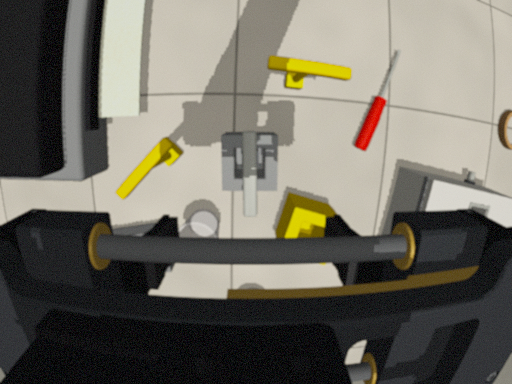

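The wrist picture shows the grey stand around (249,161), with the steel bar running from (249,131) to (250,215) and centred between the fingers. I'll refine the bar position from it.

```bash
cat >> h.py <<'E'
def wray(w,u,v):
    K=w['intrinsics'];T=w['T_tool_cam'];dx,dy=u-K[0,2],v-K[1,2];r=np.hypot(dx,dy);th=r/K[0,0]
    d=np.array([np.sin(th)*dx/r,-np.sin(th)*dy/r,-np.cos(th)])
    R=Ro.from_euler('xyz',w['r'],degrees=True).as_matrix()
    return w['p']+R@T[:3,3],R@T[:3,:3]@d
def wonz(w,u,v,z):
    o,d=wray(w,u,v);return o+d*(z-o[2])/d[2]
E
python3 - <<'E'
from h import *
w=dict(np.load('pics/w1.npz'))
im=cv2.imread('pics/w1.png')[115:225,205:295]
cv2.imwrite('pics/c3.png',cv2.resize(im,None,fx=5,fy=5,interpolation=cv2.INTER_CUBIC))
for p in [(243.5,130),(257,130),(243.5,215.5),(257,215.5)]: print(wonz(w,*p,.176).round(4))
E
```

```text
[ 0.4257 -0.2183  0.176 ]
[ 0.4252 -0.2034  0.176 ]
[ 0.5248 -0.2155  0.176 ]
[ 0.5242 -0.1997  0.176 ]
```

View pics/c3.png

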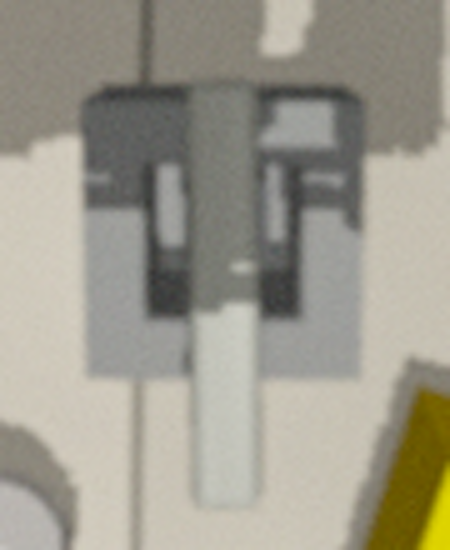

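>>> {"fn": "drive_tool", "kwargs": {"offset": [[0.05,0.0015,0],[0.1,0.0015,-0.0014],[0.15,0.0015,-0.0014],[0.18,0.0015,-0.0014],[0.194,0.0015,-0.0014],[0.194,0.0015,-0.0014],[0.194,0.0015,-0.0014]], "angular": [[0,0,0],[0,0,0],[0,0,0],[0,0,0],[0,0,0],[0,0,0],[0,0,0]]}}

```text
time_s: 3.32
tool_pos: [0.4761, -0.2094, 0.1583]
tool_rot: [-112.4, 89.9, -20.6]
force: [0.4, -0.3, -0.5]
grip_width: 0.0871
```

Run:
```python
from h import *
o=st()
w=dict(np.load('pics/w1.npz'))
for p in [(222,190.2),(277,190.2),(222,157),(277,157)]: print(wonz(w,*p,.09).round(4))
print([wonz(w,205+X/5,115+316/5,.09).round(4) for X in (148,299)])
```

```text
t 3.33 pos [ 0.4761 -0.2094  0.1583] zyaw 91.8 xax [ 0.002 -0.001 -1.   ] q [ 53.    7.6 -34.3 105.9   4.6  67.7 108.9] F [ 0.4  -0.25 -0.53] M [ 0.099 -0.197 -0.018] w 0.0871
[ 0.5176 -0.249   0.09  ]
[ 0.5149 -0.1695  0.09  ]
[ 0.4692 -0.2496  0.09  ]
[ 0.4666 -0.172   0.09  ]
[array([ 0.4993, -0.2311,  0.09  ]), array([ 0.4978, -0.188 ,  0.09  ])]
```

>>> {"fn": "drive_tool", "kwargs": {"offset": [[0.002,0,0],[0.002,0,0],[0.002,0,0],[0.002,0,0],[0.002,0,0],[0.002,0,0]], "angular": [[0,0,0],[0,0,0],[0,0,0],[0,0,0],[0,0,0],[0,0,0]], "fingers": 1, "squeeze": 50}}

```text
time_s: 4.08
tool_pos: [0.476, -0.2094, 0.1563]
tool_rot: [-111.6, 89.9, -19.8]
force: [0.2, 0.2, 0.3]
grip_width: 0.0352
```

Run:
```python
from h import *
o=st()
```

```text
t 4.08 pos [ 0.476  -0.2094  0.1563] zyaw 91.8 xax [ 0.002 -0.001 -1.   ] q [ 52.9   7.7 -34.3 106.1   4.7  67.5 108.9] F [0.23 0.18 0.26] M [ 0.058 -0.127  0.003] w 0.0352
```

Not closed yet, so I'll wait a few more rows.

>>> {"fn": "drive_tool", "kwargs": {"offset": [[0,0,0],[0,0,0],[0,0,0],[0,0,0],[0,0,0]], "angular": [[0,0,0],[0,0,0],[0,0,0],[0,0,0],[0,0,0]]}}

```text
time_s: 4.7
tool_pos: [0.476, -0.2094, 0.1562]
tool_rot: [-111.5, 89.9, -19.7]
force: [0.3, -0.1, 0.9]
grip_width: 0.0154
```

Run:
```python
from h import *
o=st()
```

```text
t 4.7 pos [ 0.476  -0.2094  0.1562] zyaw 91.8 xax [ 0.002 -0.001 -1.   ] q [ 52.9   7.7 -34.3 106.1   4.7  67.5 108.9] F [ 0.29 -0.1   0.92] M [ 0.09  -0.135  0.012] w 0.0154
```

>>> {"fn": "drive_tool", "kwargs": {"offset": [[-0.02,0,0],[-0.06,0,0],[-0.1,0,0],[-0.14,0,0],[-0.14,0,0],[-0.14,0,0]], "angular": [[0,0,0],[0,0,0],[0,0,0],[0,0,0],[0,0,0],[0,0,0]]}}

```text
time_s: 5.45
tool_pos: [0.4748, -0.209, 0.2944]
tool_rot: [45.4, 90.0, 137.2]
force: [0.4, 0.4, -4.6]
grip_width: 0.0154
```

Run:
```python
from h import *
o=st()
plan(o,(0.5465,.1825,.296),83.3)
snap('scene','pics/s1.png')
a=cv2.imread('pics/s1.png')[120:280,100:260]
cv2.imwrite('pics/c4.png',cv2.resize(a,None,fx=3,fy=3))
```

```text
t 5.45 pos [ 0.4748 -0.209   0.2944] zyaw 91.8 xax [-0.001  0.    -1.   ] q [ 54.    2.6 -34.   94.8   1.4  83.2 111.6] F [ 0.35  0.39 -4.61] M [ 0.12  -0.087 -0.01 ] w 0.0154
offset [-0.0015, -0.0839, 0.3891] ang [0.1483, 0.0005, -0.0006] deg 8.5
```

View pics/c4.png

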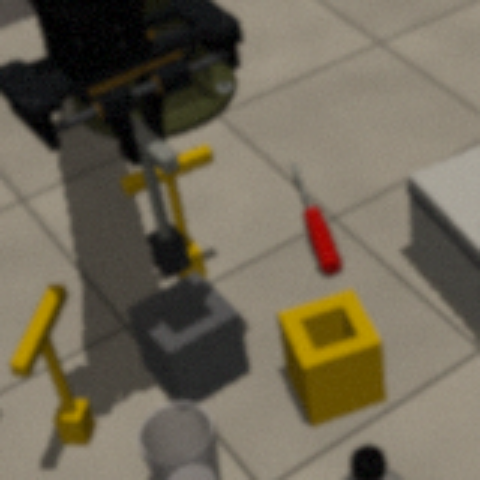

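The key is clear of the stand and hanging straight. Next I'll carry it over the shaft.

>>> {"fn": "drive_tool", "kwargs": {"offset": [[-0.002,-0.01,0.04],[-0.002,-0.02,0.09],[-0.002,-0.032,0.15],[-0.002,-0.046,0.21],[-0.002,-0.059,0.27],[-0.002,-0.07,0.33],[-0.002,-0.08,0.37],[-0.0015,-0.084,0.389],[-0.0015,-0.084,0.389],[-0.0015,-0.084,0.389]], "angular": [[0.02,0,0],[0.04,0,0],[0.06,0,0],[0.08,0,0],[0.1,0,0],[0.12,0,0],[0.14,0,0],[0.148,0,0],[0.148,0,0],[0.148,0,0]]}}

```text
time_s: 6.75
tool_pos: [0.5461, 0.1809, 0.2945]
tool_rot: [103.5, 89.8, -173.2]
force: [-0.3, -0.3, -2.6]
grip_width: 0.0159
```

Run:
```python
from h import *
o=st()
plan(o,(0.5465,.1825,.296),83.3)
for n in ('scene','top','wrist'): snap(n,f'pics/{n}2.png')
a=cv2.imread('pics/top2.png')[150:240,170:290];b=cv2.imread('pics/scene2.png')[100:250,220:360]
cv2.imwrite('pics/c5.png',np.hstack([cv2.resize(a,(400,300)),cv2.resize(b,(400,428))[:300]]))
cv2.imwrite('pics/c6.png',cv2.resize(b,None,fx=3.5,fy=3.5,interpolation=cv2.INTER_CUBIC))
```

```text
t 6.75 pos [0.5461 0.1809 0.2945] zyaw 83.25 xax [-0.003 -0.    -1.   ] q [ 24.1  14.  -53.3  86.8  11.2  85.   53.9] F [-0.29 -0.29 -2.58] M [ 0.04  -0.163 -0.048] w 0.0159
offset [-0.0015, -0.0002, 0.0017] ang [-0.0008, -0.0008, -0.0033] deg 0.2
```

View pics/c6.png

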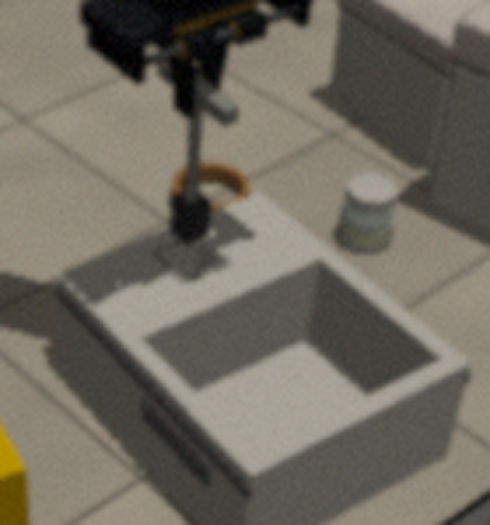

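View pics/wrist2.png

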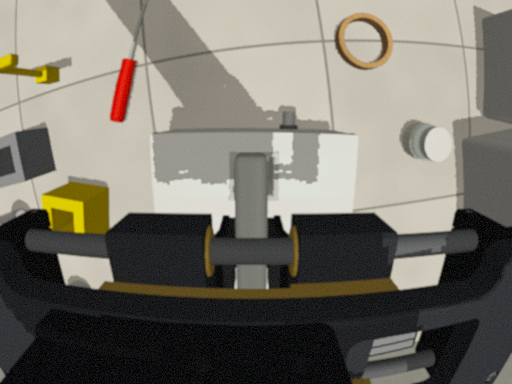

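Run:
```python
from h import *
w=dict(np.load('pics/wrist2.npz'));s=dict(np.load('pics/scene2.npz'))
for p in [(153.5,133),(356,134.5)]: print(wonz(w,*p,.12).round(4))
u,v=proj(s,(0.5455,.1809,.1503)); print((u-220)*3.5,(v-100)*3.5)
u,v=proj(s,(0.5455,.1809,.1903)); print((u-220)*3.5,(v-100)*3.5)
a=cv2.imread('pics/wrist2.png')[120:220,145:365]
cv2.imwrite('pics/c7.png',cv2.resize(a,None,fx=3.5,fy=3.5,interpolation=cv2.INTER_CUBIC))
```

```text
[0.4832 0.0748 0.12  ]
[0.5121 0.3055 0.12  ]
189.820217412319 232.9515284921531
191.51984817903661 198.3480765568312
```

View pics/c7.png

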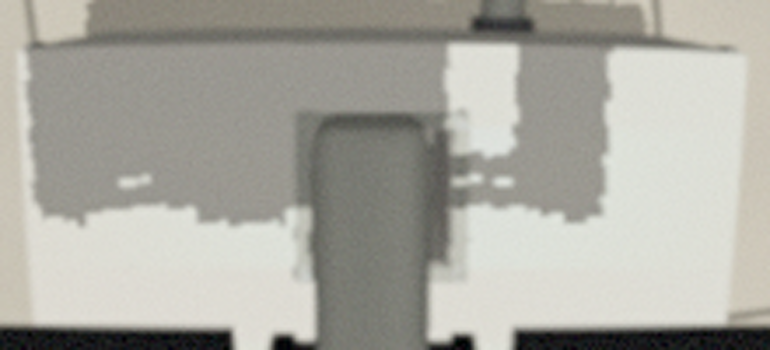

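Run:
```python
from h import *
w=dict(np.load('pics/wrist2.npz'))
P=[wonz(w,145+x/3.5,120+y/3.5,.12)[:2] for x,y in [(297,112),(467,112),(467,280),(296,280)]]
print(np.round(P,4),np.mean(P,0))
e=[wonz(w,145+x/3.5,120+y/3.5,.12)[:2] for x,y in [(25,48),(740,52)]]
print(np.round(e,4))
```

```text
[[0.517  0.1594]
 [0.5234 0.2133]
 [0.5789 0.2078]
 [0.5722 0.1516]] [0.54787314 0.1830446 ]
[[0.4838 0.0731]
 [0.5126 0.306 ]]
```

>>> {"fn": "drive_tool", "kwargs": {"offset": [[0.01,-0.001,0.0017],[0.03,-0.001,0.0017],[0.05,-0.001,0.0017],[0.07,-0.001,0.0017],[0.09,-0.001,0.0017],[0.1,-0.001,0.0017],[0.1,-0.001,0.0017],[0.1,-0.001,0.0017]], "angular": [[0,0,-0.004],[0,0,-0.004],[0,0,-0.004],[0,0,-0.004],[0,0,-0.004],[0,0,-0.004],[0,0,-0.004],[0,0,-0.004]]}}

```text
time_s: 7.9
tool_pos: [0.5481, 0.1827, 0.1962]
tool_rot: [-81.6, 89.8, 1.6]
force: [-0.1, 0.6, -3.7]
grip_width: 0.0153
```

Run:
```python
from h import *
o=st()
plan(o,(0.547,.1825,.186),83.3)
```

```text
t 7.9 pos [0.5481 0.1827 0.1962] zyaw 83.18 xax [ 0.004  0.    -1.   ] q [ 23.   17.3 -52.3  95.2  14.2  74.3  51.3] F [-0.11  0.63 -3.71] M [ 0.056 -0.15  -0.008] w 0.0153
offset [0.0102, 0.0011, -0.0003] ang [-0.002, 0.0005, 0.0035] deg 0.2
```

>>> {"fn": "drive_tool", "kwargs": {"offset": [[0.004,0.0008,0],[0.008,0.0008,0],[0.01,0.0008,0],[0.012,0.0008,0],[0.012,0.0008,0]], "angular": [[0,0,0.002],[0,0,0.002],[0,0,0.002],[0,0,0.002],[0,0,0.002]]}}

```text
time_s: 8.52
tool_pos: [0.5472, 0.1827, 0.184]
tool_rot: [-72.1, 89.9, 11.1]
force: [0.3, 0.0, -3.7]
grip_width: 0.0154
```

Run:
```python
from h import *
o=st()
```

```text
t 8.53 pos [0.5472 0.1827 0.184 ] zyaw 83.18 xax [ 0.001  0.    -1.   ] q [ 22.8  17.8 -52.1  96.1  14.6  73.2  51. ] F [ 0.35  0.01 -3.68] M [ 0.122 -0.193 -0.008] w 0.0154
```

>>> {"fn": "drive_tool", "kwargs": {"offset": [[0.002,0,0],[0.004,0,0],[0.005,0,0],[0.005,0,0]], "angular": [[0,0,0],[0,0,0],[0,0,0],[0,0,0]]}}

```text
time_s: 9.02
tool_pos: [0.5472, 0.1827, 0.1789]
tool_rot: [-72.1, 89.9, 11.0]
force: [0.5, -0.5, -3.7]
grip_width: 0.0152
```

Run:
```python
from h import *
o=st()
```

```text
t 9.03 pos [0.5472 0.1827 0.1789] zyaw 83.18 xax [ 0.001  0.    -1.   ] q [ 22.7  18.1 -52.   96.4  14.9  72.7  50.8] F [ 0.5  -0.55 -3.72] M [ 0.1   -0.117  0.   ] w 0.0152
```

>>> {"fn": "drive_tool", "kwargs": {"offset": [[0.001,0,0],[0.002,0,0],[0.003,0,0],[0.0035,0,0],[0.0035,0,0]], "angular": [[0,0,0],[0,0,0],[0,0,0],[0,0,0],[0,0,0]]}}

```text
time_s: 9.65
tool_pos: [0.5475, 0.1829, 0.1761]
tool_rot: [-75.3, 89.9, 7.9]
force: [-0.3, -0.3, 1.5]
grip_width: 0.0155
```

Run:
```python
from h import *
o=st()
```

```text
t 9.65 pos [0.5475 0.1829 0.1761] zyaw 83.18 xax [ 0.002  0.    -1.   ] q [ 22.6  18.2 -52.   96.6  15.   72.4  50.7] F [-0.31 -0.27  1.54] M [-0.025 -0.013  0.006] w 0.0155
```

Contact is at a foot height of 31.9 mm, the square's shoulder, so the corners don't agree yet. I'll turn clockwise under a light push.

>>> {"fn": "drive_tool", "kwargs": {"offset": [[0.0009,0,0],[0.0009,0,0],[0.0009,0,0],[0.0009,0,0],[0.0009,0,0],[0.0009,0,0]], "angular": [[0.05,0,0],[0.1,0,0],[0.15,0,0],[0.2,0,0],[0.25,0,0],[0.3,0,0]]}}

```text
time_s: 10.4
tool_pos: [0.5477, 0.183, 0.1758]
tool_rot: [-58.6, 89.8, 7.3]
force: [-1.2, -0.6, 1.8]
grip_width: 0.0156
```

Run:
```python
from h import *
o=st()
```

```text
t 10.4 pos [0.5477 0.183  0.1758] zyaw 65.91 xax [ 0.003  0.    -1.   ] q [ 20.4  17.4 -49.1  96.7  13.8  72.   34.3] F [-1.17 -0.61  1.76] M [-0.076  0.095  0.043] w 0.0156
```

>>> {"fn": "drive_tool", "kwargs": {"offset": [[0.0009,0,0],[0.0009,0,0],[0.0009,0,0],[0.0009,0,0],[0.0009,0,0],[0.0009,0,0]], "angular": [[0.05,0,0],[0.1,0,0],[0.15,0,0],[0.2,0,0],[0.25,0,0],[0.3,0,0]]}}

```text
time_s: 11.15
tool_pos: [0.5474, 0.1829, 0.1742]
tool_rot: [-41.6, 89.9, 7.0]
force: [-0.6, -0.2, -3.8]
grip_width: 0.0154
```

Run:
```python
from h import *
o=st()
```

```text
t 11.15 pos [0.5474 0.1829 0.1742] zyaw 48.63 xax [ 0.002  0.    -1.   ] q [ 18.3  16.8 -46.3  96.9  12.7  71.7  17.8] F [-0.55 -0.2  -3.77] M [ 0.055 -0.135  0.01 ] w 0.0154
```

The foot dropped below the shoulder with no contact force left. I'll lower it gently.

>>> {"fn": "drive_tool", "kwargs": {"offset": [[0.002,0,0],[0.004,0,0],[0.006,0,0],[0.006,0,0]], "angular": [[0,0,0],[0,0,0],[0,0,0],[0,0,0]]}}

```text
time_s: 11.65
tool_pos: [0.5472, 0.1828, 0.1679]
tool_rot: [-39.4, 89.9, 9.2]
force: [-0.3, -0.1, -4.1]
grip_width: 0.0157
```

Run:
```python
from h import *
o=st()
```

```text
t 11.65 pos [0.5472 0.1828 0.1679] zyaw 48.64 xax [ 0.001  0.    -1.   ] q [ 18.2  17.1 -46.2  97.3  13.   71.1  17.6] F [-0.29 -0.11 -4.12] M [ 0.024 -0.154  0.021] w 0.0157
```

>>> {"fn": "drive_tool", "kwargs": {"offset": [[0.002,0,0],[0.004,0,0],[0.006,0,0],[0.008,0,0],[0.009,0,0],[0.01,0,0],[0.0103,0,0],[0.0103,0,0]], "angular": [[0,0,0],[0,0,0],[0,0,0],[0,0,0],[0,0,0],[0,0,0],[0,0,0],[0,0,0]]}}

```text
time_s: 12.65
tool_pos: [0.5475, 0.183, 0.1583]
tool_rot: [-40.1, 89.9, 8.5]
force: [-0.8, -0.1, 1.9]
grip_width: 0.0152
```

Run:
```python
from h import *
o=st()
```

```text
t 12.65 pos [0.5475 0.183  0.1583] zyaw 48.64 xax [ 0.002  0.    -1.   ] q [ 18.   17.6 -46.1  97.9  13.4  70.   17.3] F [-0.75 -0.1   1.93] M [-0.113  0.172 -0.027] w 0.0152
```

The key is fully down: TCP at 0.1583 against 0.1582 expected, with about 5 N of contact. Now I'll turn it clockwise and watch the torque.

>>> {"fn": "drive_tool", "kwargs": {"offset": [[0,0,0],[0,0,0],[0,0,0],[0,0,0]], "angular": [[0.03,0,0],[0.06,0,0],[0.09,0,0],[0.12,0,0]]}}

```text
time_s: 13.15
tool_pos: [0.5475, 0.1834, 0.1583]
tool_rot: [-23.4, 89.9, 18.2]
force: [-1.0, 1.4, 0.0]
grip_width: 0.0153
```

Run:
```python
from h import *
o=st()
```

```text
t 13.15 pos [0.5475 0.1834 0.1583] zyaw 41.67 xax [ 0.002  0.001 -1.   ] q [ 17.1  17.3 -45.   98.   13.   69.9  10.6] F [-1.01  1.37  0.01] M [0.177 0.004 0.078] w 0.0153
```

>>> {"fn": "drive_tool", "kwargs": {"offset": [[0,0,0],[0,0,0],[0,0,0]], "angular": [[0.03,0,0],[0.06,0,0],[0.09,0,0]]}}

```text
time_s: 13.52
tool_pos: [0.5475, 0.1834, 0.1583]
tool_rot: [-16.3, 89.9, 20.1]
force: [0.7, 0.5, -1.0]
grip_width: 0.0154
```

Run:
```python
from h import *
o=st()
```

```text
t 13.53 pos [0.5475 0.1834 0.1583] zyaw 36.4 xax [ 0.002  0.001 -1.   ] q [ 16.5  17.1 -44.2  98.   12.6  69.9   5.6] F [ 0.7   0.49 -1.03] M [0.214 0.001 0.195] w 0.0154
```

>>> {"fn": "drive_tool", "kwargs": {"offset": [[0,0,0],[0,0,0],[0,0,0]], "angular": [[0.03,0,0],[0.06,0,0],[0.09,0,0]]}}

```text
time_s: 13.9
tool_pos: [0.5475, 0.1835, 0.1583]
tool_rot: [-12.0, 89.9, 19.1]
force: [0.2, 1.0, -0.7]
grip_width: 0.0156
```

Run:
```python
from h import *
o=st()
```

```text
t 13.9 pos [0.5475 0.1835 0.1583] zyaw 31.14 xax [ 0.002  0.001 -1.   ] q [ 15.8  16.9 -43.4  98.   12.3  69.8   0.6] F [ 0.18  0.99 -0.68] M [0.209 0.016 0.185] w 0.0156
```

>>> {"fn": "drive_tool", "kwargs": {"offset": [[0,0,0],[0,0,0],[0,0,0]], "angular": [[0.02,0,0],[0.04,0,0],[0.05,0,0]]}}

```text
time_s: 14.28
tool_pos: [0.5476, 0.1835, 0.1583]
tool_rot: [-7.7, 89.9, 20.5]
force: [-0.5, 1.2, -1.1]
grip_width: 0.0158
```

Run:
```python
from h import *
o=st()
```

```text
t 14.28 pos [0.5476 0.1835 0.1583] zyaw 28.23 xax [ 0.002  0.001 -1.   ] q [ 15.5  16.8 -42.9  98.   12.1  69.8  -2.2] F [-0.52  1.2  -1.1 ] M [ 0.197 -0.03   0.158] w 0.0158
```

>>> {"fn": "drive_tool", "kwargs": {"offset": [[0,0,0],[0,0,0],[0,0,0]], "angular": [[0.01,0,0],[0.02,0,0],[0.03,0,0]]}}

```text
time_s: 14.65
tool_pos: [0.5475, 0.1835, 0.1583]
tool_rot: [-6.0, 89.9, 20.4]
force: [-0.9, 0.5, 0.2]
grip_width: 0.0156
```

Run:
```python
from h import *
o=st()
```

```text
t 14.65 pos [0.5475 0.1835 0.1583] zyaw 26.47 xax [ 0.002  0.001 -1.   ] q [ 15.3  16.8 -42.7  98.   12.   69.8  -3.9] F [-0.9   0.51  0.23] M [ 0.216 -0.082  0.179] w 0.0156
```

>>> {"fn": "drive_tool", "kwargs": {"offset": [[0,0,0],[0,0,0]], "angular": [[0.01,0,0],[0.02,0,0]]}}

```text
time_s: 14.9
tool_pos: [0.5475, 0.1835, 0.1583]
tool_rot: [-4.6, 89.9, 20.7]
force: [-0.5, 0.9, -1.2]
grip_width: 0.0153
```

Run:
```python
from h import *
o=st()
```

```text
t 14.9 pos [0.5475 0.1835 0.1583] zyaw 25.29 xax [ 0.002  0.001 -1.   ] q [ 15.1  16.7 -42.5  98.   12.   69.7  -5. ] F [-0.45  0.88 -1.19] M [ 0.208 -0.007  0.113] w 0.0153
```

>>> {"fn": "drive_tool", "kwargs": {"offset": [[0,0,0],[0,0,0]], "angular": [[0.01,0,0],[0.02,0,0]]}}

```text
time_s: 15.15
tool_pos: [0.5476, 0.1835, 0.1584]
tool_rot: [-3.3, 89.8, 20.8]
force: [-1.1, 1.2, 0.1]
grip_width: 0.0154
```

Run:
```python
from h import *
o=st()
```

```text
t 15.15 pos [0.5476 0.1835 0.1584] zyaw 24.11 xax [ 0.003  0.001 -1.   ] q [ 15.   16.7 -42.3  98.   11.9  69.7  -6.1] F [-1.05  1.2   0.08] M [ 0.126 -0.022  0.208] w 0.0154
```

>>> {"fn": "drive_tool", "kwargs": {"offset": [[0,0,0],[0,0,0]], "angular": [[0.01,0,0],[0.01,0,0]]}}

```text
time_s: 15.4
tool_pos: [0.5476, 0.1835, 0.1583]
tool_rot: [-2.2, 89.8, 21.3]
force: [-0.2, 0.7, -0.6]
grip_width: 0.0153
```

Run:
```python
from h import *
o=st()
```

```text
t 15.4 pos [0.5476 0.1835 0.1583] zyaw 23.52 xax [ 0.002  0.001 -1.   ] q [ 14.9  16.7 -42.2  98.   11.9  69.7  -6.7] F [-0.18  0.71 -0.65] M [ 0.181 -0.093  0.199] w 0.0153
```

>>> {"fn": "drive_tool", "kwargs": {"offset": [[0,0,0],[0,0,0]], "angular": [[0.01,0,0],[0.01,0,0]]}}

```text
time_s: 15.65
tool_pos: [0.5476, 0.1835, 0.1583]
tool_rot: [-3.1, 89.8, 19.9]
force: [0.0, 0.7, -0.4]
grip_width: 0.0154
```

Run:
```python
from h import *
o=st()
```

```text
t 15.65 pos [0.5476 0.1835 0.1583] zyaw 22.94 xax [ 0.003  0.001 -1.   ] q [ 14.9  16.7 -42.1  98.   11.8  69.7  -7.3] F [ 0.02  0.74 -0.45] M [ 0.227 -0.027  0.154] w 0.0154
```

>>> {"fn": "drive_tool", "kwargs": {"offset": [[0,0,0],[0,0,0]], "angular": [[0.01,0,0],[0.012,0,0]]}}

```text
time_s: 15.9
tool_pos: [0.5476, 0.1835, 0.1583]
tool_rot: [-1.4, 89.8, 20.9]
force: [-0.2, 0.5, -1.7]
grip_width: 0.0152
```

Run:
```python
from h import *
o=st()
```

```text
t 15.9 pos [0.5476 0.1835 0.1583] zyaw 22.24 xax [ 0.002  0.001 -1.   ] q [ 14.8  16.6 -42.   98.   11.8  69.7  -7.9] F [-0.23  0.5  -1.71] M [ 0.262 -0.04   0.133] w 0.0152
```

>>> {"fn": "drive_tool", "kwargs": {"offset": [[0,0,0],[0,0,0]], "angular": [[0.01,0,0],[0.012,0,0]]}}

```text
time_s: 16.15
tool_pos: [0.5476, 0.1835, 0.1583]
tool_rot: [-1.0, 89.8, 20.5]
force: [0.0, 0.4, -0.1]
grip_width: 0.0156
```

Run:
```python
from h import *
o=st()
```

```text
t 16.15 pos [0.5476 0.1835 0.1583] zyaw 21.53 xax [ 0.002  0.001 -1.   ] q [ 14.7  16.6 -41.9  98.   11.8  69.7  -8.6] F [ 0.    0.39 -0.07] M [ 0.215 -0.057  0.149] w 0.0156
```

>>> {"fn": "drive_tool", "kwargs": {"offset": [[0,0,0],[0,0,0]], "angular": [[0.01,0,0],[0.012,0,0]]}}

```text
time_s: 16.4
tool_pos: [0.5476, 0.1835, 0.1583]
tool_rot: [-0.6, 89.8, 20.3]
force: [0.2, 1.4, -0.9]
grip_width: 0.0156
```

Run:
```python
from h import *
o=st()
```

```text
t 16.4 pos [0.5476 0.1835 0.1583] zyaw 20.83 xax [ 0.002  0.001 -1.   ] q [ 14.6  16.6 -41.8  98.   11.7  69.7  -9.3] F [ 0.18  1.41 -0.91] M [ 0.251 -0.065  0.216] w 0.0156
```

>>> {"fn": "drive_tool", "kwargs": {"offset": [[0,0,0],[0,0,0]], "angular": [[0.01,0,0],[0.01,0,0]]}}

```text
time_s: 16.65
tool_pos: [0.5476, 0.1835, 0.1583]
tool_rot: [-0.7, 89.8, 19.6]
force: [-0.3, 1.0, -1.5]
grip_width: 0.0151
```

Run:
```python
from h import *
o=st()
```

```text
t 16.65 pos [0.5476 0.1835 0.1583] zyaw 20.25 xax [ 0.003  0.001 -1.   ] q [ 14.5  16.6 -41.7  98.   11.7  69.7  -9.8] F [-0.34  1.01 -1.47] M [ 0.228 -0.06   0.157] w 0.0151
```

>>> {"fn": "drive_tool", "kwargs": {"offset": [[0,0,0],[0,0,0]], "angular": [[0.01,0,0],[0.012,0,0]]}}

```text
time_s: 16.9
tool_pos: [0.5476, 0.1835, 0.1583]
tool_rot: [0.6, 89.8, 20.2]
force: [-1.1, 0.3, -0.6]
grip_width: 0.0152
```

Run:
```python
from h import *
o=st()
```

```text
t 16.9 pos [0.5476 0.1835 0.1583] zyaw 19.55 xax [ 0.003  0.001 -1.   ] q [ 14.5  16.5 -41.6  98.   11.7  69.7 -10.5] F [-1.11  0.27 -0.59] M [ 0.213 -0.05   0.187] w 0.0152
```

>>> {"fn": "drive_tool", "kwargs": {"offset": [[0,0,0],[0,0,0]], "angular": [[0.01,0,0],[0.012,0,0]]}}

```text
time_s: 17.15
tool_pos: [0.5476, 0.1835, 0.1583]
tool_rot: [0.0, 89.8, 18.9]
force: [-1.2, 0.9, -0.2]
grip_width: 0.0155
```

Run:
```python
from h import *
o=st()
```

```text
t 17.15 pos [0.5476 0.1835 0.1583] zyaw 18.85 xax [ 0.003  0.001 -1.   ] q [ 14.4  16.5 -41.5  98.   11.6  69.7 -11.2] F [-1.21  0.87 -0.15] M [ 0.194 -0.035  0.163] w 0.0155
```

Run:
```python
from h import *
for n in ('scene','top','wrist'): snap(n,f'pics/{n}3.png')
a=cv2.imread('pics/wrist3.png')[100:300,130:370]
cv2.imwrite('pics/c8.png',cv2.resize(a,None,fx=3,fy=3,interpolation=cv2.INTER_CUBIC))
```

```text
(no output)
```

View pics/c8.png

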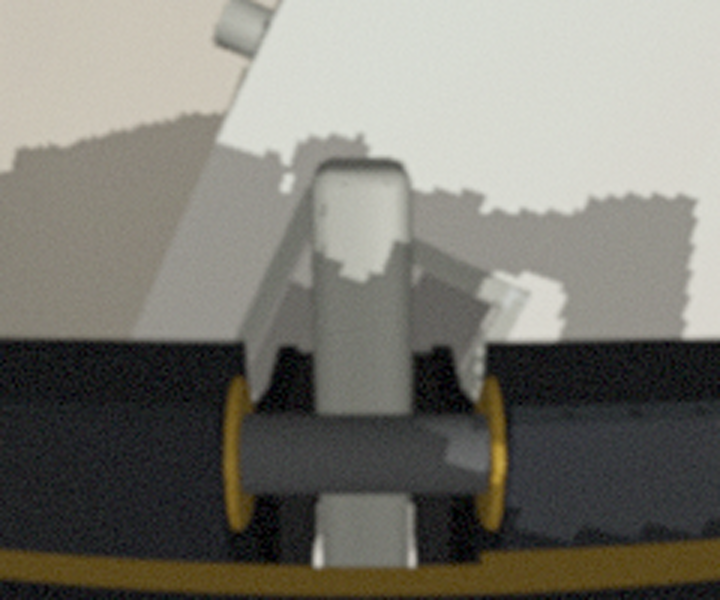

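The bar sits square in the pads at (360,290) in the crop, so it hasn't slipped. Continuing.

>>> {"fn": "drive_tool", "kwargs": {"offset": [[0,0,0],[0,0,0]], "angular": [[0.01,0,0],[0.012,0,0]]}}

```text
time_s: 17.55
tool_pos: [0.5476, 0.1835, 0.1583]
tool_rot: [1.2, 89.8, 19.4]
force: [-0.6, 0.3, -0.6]
grip_width: 0.0153
```

Run:
```python
from h import *
o=st()
```

```text
t 17.55 pos [0.5476 0.1835 0.1583] zyaw 18.16 xax [ 0.003  0.001 -1.   ] q [ 14.3  16.5 -41.4  98.1  11.6  69.7 -11.8] F [-0.57  0.33 -0.62] M [ 0.213 -0.059  0.191] w 0.0153
```

>>> {"fn": "drive_tool", "kwargs": {"offset": [[0,0,0],[0,0,0]], "angular": [[0.01,0,0],[0.012,0,0]]}}

```text
time_s: 17.8
tool_pos: [0.5476, 0.1835, 0.1583]
tool_rot: [1.2, 89.8, 18.7]
force: [0.9, -0.1, -0.5]
grip_width: 0.0153
```

Run:
```python
from h import *
o=st()
```

```text
t 17.8 pos [0.5476 0.1835 0.1583] zyaw 17.47 xax [ 0.003  0.001 -1.   ] q [ 14.2  16.5 -41.3  98.1  11.5  69.7 -12.5] F [ 0.94 -0.12 -0.51] M [ 0.203 -0.017  0.271] w 0.0153
```

Run:
```python
from h import *
for i in range(2):
    o=st(); vision.read_camera('top')
st()
```

```text
t 17.8 pos [0.5476 0.1835 0.1583] zyaw 17.47 xax [ 0.003  0.001 -1.   ] q [ 14.2  16.5 -41.3  98.1  11.5  69.7 -12.5] F [ 0.94 -0.12 -0.51] M [ 0.203 -0.017  0.271] w 0.0153
t 17.85 pos [0.5476 0.1835 0.1583] zyaw 17.47 xax [ 0.003  0.001 -1.   ] q [ 14.2  16.5 -41.3  98.1  11.5  69.7 -12.5] F [ 0.69  1.41 -0.6 ] M [ 0.187 -0.059  0.302] w 0.0153
t 17.9 pos [0.5476 0.1835 0.1584] zyaw 17.47 xax [ 0.003  0.001 -1.   ] q [ 14.2  16.5 -41.3  98.1  11.5  69.7 -12.5] F [-0.73  0.6   0.53] M [ 0.234 -0.009  0.226] w 0.0158
```

The torque rose from a steady ~0.17 N m to about 0.27 N m on average over three readings, so the valve is at its closed stop. I'll back off within the socket's slack and lift.

>>> {"fn": "drive_tool", "kwargs": {"offset": [[0,0,0],[0,0,0],[0,0,0],[-0.002,0,0],[-0.006,0,0],[-0.01,0,0],[-0.01,0,0]], "angular": [[-0.03,0,0],[-0.07,0,0],[-0.11,0,0],[-0.11,0,0],[-0.11,0,0],[-0.11,0,0],[-0.11,0,0]]}}

```text
time_s: 18.77
tool_pos: [0.5478, 0.1835, 0.1688]
tool_rot: [-10.3, 89.8, 13.5]
force: [-0.4, 0.1, -3.9]
grip_width: 0.0156
```

Run:
```python
from h import *
o=st()
```

```text
t 18.77 pos [0.5478 0.1835 0.1688] zyaw 23.77 xax [ 0.003  0.001 -1.   ] q [ 15.1  16.1 -42.4  97.3  11.5  70.8  -6.2] F [-0.43  0.07 -3.93] M [ 0.064 -0.105  0.074] w 0.0156
```

>>> {"fn": "drive_tool", "kwargs": {"offset": [[-0.01,0,0],[-0.03,0,0],[-0.05,0,0],[-0.08,0,0],[-0.11,0,0],[-0.13,0,0],[-0.13,0,0],[-0.13,0,0]], "angular": [[0,0,0],[0,0,0],[0,0,0],[0,0,0],[0,0,0],[0,0,0],[0,0,0],[0,0,0]]}}

```text
time_s: 19.77
tool_pos: [0.5471, 0.1832, 0.2984]
tool_rot: [-14.9, 89.8, 8.9]
force: [-0.3, 0.5, -3.9]
grip_width: 0.0158
```

Run:
```python
from h import *
o=st()
for n in ('top','scene'): snap(n,f'pics/{n}4.png')
a=cv2.imread('pics/top4.png')[150:240,170:290];b=cv2.imread('pics/scene4.png')[80:240,200:360]
cv2.imwrite('pics/c9.png',np.hstack([cv2.resize(a,(400,300)),cv2.resize(b,(300,300))]))
plan(o,(0.476,-0.2095,.298),91.8)
```

```text
t 19.77 pos [0.5471 0.1832 0.2984] zyaw 23.77 xax [ 0.003  0.    -1.   ] q [ 16.1  11.7 -43.3  86.7   8.1  84.6  -3.5] F [-0.26  0.51 -3.91] M [-0.003 -0.104  0.037] w 0.0158
offset [0.0001, -0.3308, -0.2234] ang [-1.1873, 0.0019, 0.0022] deg 68.0
```

View pics/c9.png

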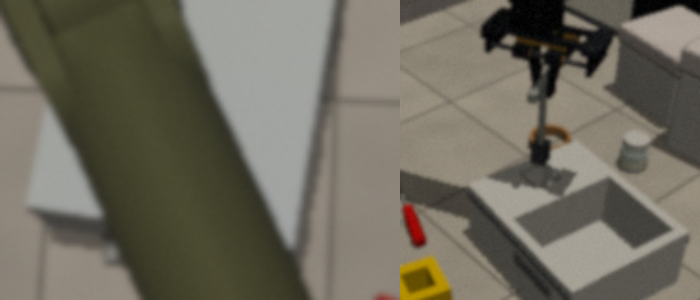

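The key is out of the shaft and vertical. Carrying it back over the stand.

>>> {"fn": "drive_tool", "kwargs": {"offset": [[-0.002,-0.03,-0.02],[-0.002,-0.08,-0.055],[-0.002,-0.13,-0.09],[-0.002,-0.18,-0.12],[-0.002,-0.23,-0.155],[-0.002,-0.28,-0.19],[-0.002,-0.31,-0.21],[-0.001,-0.33,-0.223],[0,-0.331,-0.2235],[0,-0.331,-0.2235]], "angular": [[-0.1,0,0],[-0.25,0,0],[-0.4,0,0],[-0.55,0,0],[-0.7,0,0],[-0.85,0,0],[-1.0,0,0],[-1.12,0.001,0.001],[-1.187,0.002,0.002],[-1.187,0.002,0.002]]}}

```text
time_s: 21.12
tool_pos: [0.4752, -0.2099, 0.2965]
tool_rot: [69.2, 89.8, 160.9]
force: [-0.3, 0.0, -3.8]
grip_width: 0.0159
```

Run:
```python
from h import *
o=st()
plan(o,(0.4762,-0.2098,.298),91.8)
snap('wrist','pics/w5.png'); snap('scene','pics/s5.png')
a=cv2.imread('pics/w5.png')[110:230,190:310];b=cv2.imread('pics/s5.png')[120:280,100:260]
cv2.imwrite('pics/c10.png',np.hstack([cv2.resize(a,(400,400)),cv2.resize(b,(400,400))]))
s=dict(np.load('pics/s5.npz'))
for z in (.0,.04): 
  P=o['tool_pos']+[0,0,-.1442+z]; u,v=proj(s,P); print((u-100)*2.5+400,(v-120)*2.5)
```

```text
t 21.12 pos [ 0.4752 -0.2099  0.2965] zyaw 91.71 xax [-0.003  0.001 -1.   ] q [ 46.8   2.3 -26.6  94.6   1.   83.5 111.8] F [-0.27  0.03 -3.81] M [ 0.128 -0.203  0.056] w 0.0159
offset [-0.0015, -0.001, 0.0001] ang [-0.0017, 0.001, -0.0027] deg 0.2
543.4534709769288 220.70776012386403
537.1879477149271 195.1907229565481
```

View pics/c10.png

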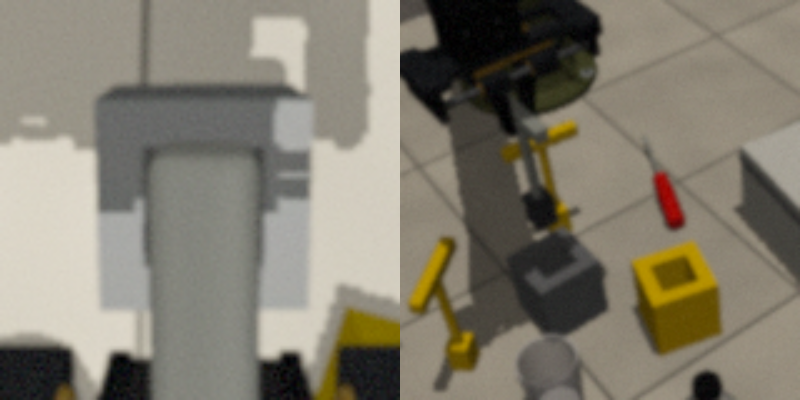

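Everything lines up over the hole, so I'll lower the key into the stand.

>>> {"fn": "drive_tool", "kwargs": {"offset": [[0.02,-0.001,0],[0.05,-0.001,0],[0.08,-0.001,0],[0.11,-0.001,0],[0.13,-0.001,0],[0.137,-0.001,0],[0.137,-0.001,0],[0.137,-0.001,0]], "angular": [[-0.001,0.001,-0.004],[-0.001,0.001,-0.004],[-0.001,0.001,-0.004],[-0.001,0.001,-0.004],[-0.001,0.001,-0.004],[-0.001,0.001,-0.004],[-0.001,0.001,-0.004],[-0.001,0.001,-0.004]]}}

```text
time_s: 22.22
tool_pos: [0.4772, -0.2094, 0.1612]
tool_rot: [-113.5, 89.8, -21.7]
force: [0.3, -0.1, -3.4]
grip_width: 0.0155
```

Run:
```python
from h import *
o=st()
```

```text
t 22.23 pos [ 0.4772 -0.2094  0.1612] zyaw 91.82 xax [ 0.004 -0.002 -1.   ] q [ 46.2   6.8 -27.  105.9   3.3  67.8 109.9] F [ 0.35 -0.08 -3.39] M [ 0.103 -0.116  0.013] w 0.0155
```

>>> {"fn": "drive_tool", "kwargs": {"offset": [[0.002,0,0],[0.004,0,0],[0.005,0,0],[0.0055,0,0],[0.0055,0,0]], "angular": [[0,0,0.002],[0,0,0.002],[0,0,0.002],[0,0,0.002],[0,0,0.002]]}}

```text
time_s: 22.85
tool_pos: [0.4775, -0.2096, 0.1563]
tool_rot: [-129.9, 89.8, -38.0]
force: [-0.3, 0.6, 0.8]
grip_width: 0.0154
```

Run:
```python
from h import *
o=st()
```

```text
t 22.85 pos [ 0.4775 -0.2096  0.1563] zyaw 91.81 xax [ 0.003 -0.002 -1.   ] q [ 46.1   7.1 -27.  106.2   3.6  67.3 109.7] F [-0.31  0.57  0.84] M [0.16  0.076 0.019] w 0.0154
```

The foot is on the stand's floor: TCP at 0.1563, the same height as at the grasp, with light contact. Releasing.

>>> {"fn": "drive_tool", "kwargs": {"offset": [[0,0,0],[0,0,0],[0,0,0],[0,0,0],[0,0,0],[0,0,0],[0,0,0],[0,0,0]], "angular": [[0,0,0],[0,0,0],[0,0,0],[0,0,0],[0,0,0],[0,0,0],[0,0,0],[0,0,0]], "fingers": -1}}

```text
time_s: 23.85
tool_pos: [0.4775, -0.2095, 0.1562]
tool_rot: [-130.1, 89.8, -38.3]
force: [-0.1, -0.0, -0.9]
grip_width: 0.084
```

Run:
```python
from h import *
o=st()
```

```text
t 23.85 pos [ 0.4775 -0.2095  0.1562] zyaw 91.82 xax [ 0.003 -0.002 -1.   ] q [ 46.1   7.1 -27.  106.2   3.6  67.4 109.7] F [-0.12 -0.03 -0.92] M [ 0.124 -0.19  -0.004] w 0.084
```

>>> {"fn": "drive_tool", "kwargs": {"offset": [[-0.02,0,0],[-0.05,0,0],[-0.09,0,0],[-0.13,0,0],[-0.17,0,0],[-0.19,0,0],[-0.19,0,0],[-0.19,0,0]], "angular": [[0,0,0],[0,0,0],[0,0,0],[0,0,0],[0,0,0],[0,0,0],[0,0,0],[0,0,0]]}}

```text
time_s: 24.85
tool_pos: [0.4766, -0.209, 0.345]
tool_rot: [-144.3, 89.9, -52.5]
force: [-0.6, 0.4, -0.7]
grip_width: 0.0874
```

Run:
```python
from h import *
o=st()
snap('wrist','pics/w6.png'); snap('scene','pics/s6.png')
a=cv2.imread('pics/w6.png')[110:230,190:310];b=cv2.imread('pics/s6.png')[120:280,100:260]
cv2.imwrite('pics/c11.png',np.hstack([cv2.resize(a,(400,400)),cv2.resize(b,(400,400))]))
```

```text
t 24.85 pos [ 0.4766 -0.209   0.345 ] zyaw 91.82 xax [ 0.001 -0.001 -1.   ] q [ 46.8   1.8 -26.6  89.7   0.8  88.7 112. ] F [-0.59  0.38 -0.68] M [-0.002 -0.129  0.013] w 0.0874
```

View pics/c11.png

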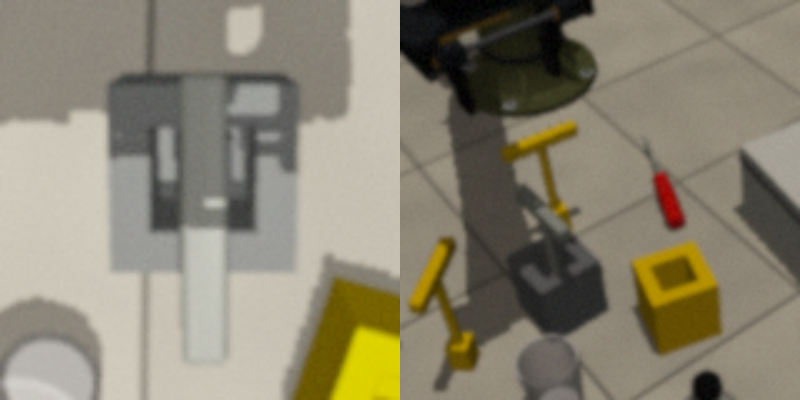

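View pics/s6.png

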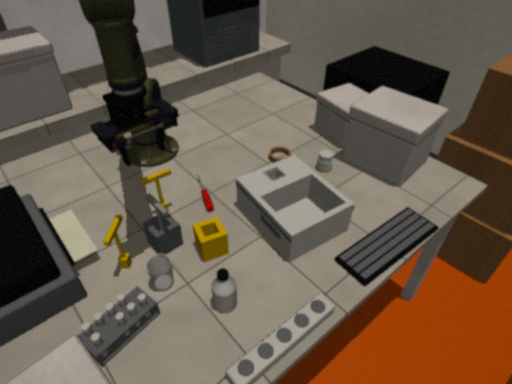

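The key stands upright in the grey stand (scene (163,228)), and the other things are where they began. Handing in.

```bash
python3 -c "
from cell import sign_off
print(sign_off())"
```

```text
the job is handed in; nothing more can be done
None
```

I closed the valve with the steel T-key and put the key back in the grey stand, and the job is handed in at about 25 s on the robot's clock.

- **Seating:** the key stopped on the square's shoulder at first. Turned clockwise under about 5 N, it dropped on at roughly 0.6 rad from the tub's axes. It then went fully down, with the TCP at 0.1583 m against 0.1582 m expected.
- **Closing:** the torque held at about 0.17 N m while the valve turned. It then rose to 0.271, 0.302 and 0.226 N m in three readings (mean 0.27), which I took as the closed stop. I turned no further and backed off within the socket's slack.
- **Return:** the key is on the stand's floor at the same height as when I gripped it. The last pictures show it upright and released, with the gripper clear above it. The bystanders I could see are where they began.

**Doubtful points:**
- One of the readings at the stop, 0.302 N m, touched the 0.3 limit. Readings scatter by about 0.03 N m.
- The stop came at about 1.15 rad of key angle, about 0.06 rad later than I had worked out. I put that down to give in the grip and socket and did not check it further.
- I could not see the valve itself, so its closing rests on the torque and angle alone.

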